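Fetch the loupe from behind the bottles for the print check

ROBOT

A 7-joint arm with a two-finger parallel gripper is mounted at the origin on the work surface. World frame = base frame: x ahead of the robot, y to its left, z up, the work surface at z = 0. Lengths are in m, angles in rad, forces in N, time in s.
With the tool pointing down it reaches from about 0.425 to 0.925 m from the base axis. Payload 6.8 kg.
Tool frame: the origin (TCP) lies midway between the tips of the shut fingers; the grasp point (between the pads) lies r.grip_point_offset behind it (r.grip_point_offset is the distance from the TCP to the grasp point, in m); z points along the fingers, y is the line along which they close (so a half turn about z gives the same grasp; the last joint's range is limited). The gripper opens to 85 mm and grips with 20 to 120 N. Pads are 22 mm wide; open, the fingers measure 114 mm over their backs; the gripper's body (76 mm by 85 mm) begins 54 mm behind the grasp point. The pads swing forward as they close: fully open they stand 13 mm farther back than shut.
Start: joints at [1.202, 0.477, 0.022, 1.555, -0.011, 1.109, -0.083], TCP at [0.174, -0.652, 0.231] pointing down, gripper open.
Joint ranges: [-2.96, 2.96], [-0.34, 2.1], [-1.41, 1.46], [0.24, 2.44], [-1.37, 4.51], [0.17, 1.92], [-2.96, 2.96]. Speed limits (rad/s): [2.39, 2.39, 3.14, 3.14, 3.14, 3.14, 3.14].

INTERFACE

Orientations are given as a rotation vector (axis times angle).
In Python, from bench import r gives the robot as it stands. The module is installed in compiled form; this text tells all that it offers.
- The arm moves only by the shell command python3 -m crank 'ROWS' [FORCE]. ROWS is JSON, a list of rows, each a list of 5 numbers: the shift along the world's x, y, z in units of 200 mm (1.0 is 200 mm), then the turn about the world's z in units of 45 degrees (1.0 is 45 degrees), then the opening, from -1 (shut) to 1 (fully open). In form: [[dx, dy, dz, turn, jaw], ...]. A call has 1 to 8 rows; each row shifts and turns the commanded pose from where the row before left it; what a row does not reach is not made up. A row lasts 1/12 s, in which the tool goes at most 41.7 mm and 7.16 degrees, less where a joint would pass 70% of its speed; a pose out of reach is approached as far as the arm can. A call with a number of a shift or a turn outside -1 to 1 is refused whole. A call with a gripper value outside its range is refused whole. The fingers move at their own pace and stop on an object; FORCE is the grip in N (left out, the last holds). Time passes only in rows, so rows that do not move let the fingers close. It gives the time, the measured TCP pose, the force, the opening and the grip force at its end, in the units of the state.
- r.get_obs(): the state, without advancing time (a new reading comes with each control period).
- r.grab_frame(name): name is "scene" or "top" or "wrist"; returns the picture (400x640x3 uint8, blue, green, red); there is no depth.
- r.camera_model(name): a dict with "fx", "fy", "cx", "cy" (pixels), "distortion" ([k1, k2, p1, p2, k3] as OpenCV has them; the pictures are not rectified), "R" (3x3) and "t" (3): a world point X has camera coordinates R X + t. Camera axes: x right, y down, z forward; pixel columns grow to the right and rows downward; lengths in m; the calibration is good to about 2 mm. A picture is of the moment at which its call begins: read the wrist's pose just before it. camera_model takes no time and is no camera call; for the wrist camera it gives the pose at the moment of the call.
- r.hand_in(): hands the job in; it is judged then, once.
The state is a dict: "clock": time; "joints": joint angles; "qvel": joint speeds; "tau": joint torques, N m; "tcp_pos": TCP position; "orientation": TCP orientation; "contact_force": force on the tool from outside, world axes, zero at the start; "moment": the same for the moment, N m; "grip_width": finger opening in m; "gripper_force": force on a finger pad.
Only numpy, scipy, OpenCV 4.12 (cv2) and the standard library are available. Lean on these libraries where they do the work, as an engineer would, in place of code of your own. Each camera call takes 0.05 s, during which the arm holds its last target. There are 200 camera calls.

TASK

The loupe is hemmed in on its tray by the flask, the ink tin and the glue jar: first stand all three of them on the side mat and let go, leaving the loupe where it is. Then stand the loupe in the middle of the ring printed on the proof, while the three still wait on the mat, and after that put the flask, the tin and the jar each back on the very coaster it came from. Keep all four upright throughout.

Things in the scene. Friction and masses are not known exactly. Their poses are not given: they have to be found in the camera images.
- flask: Vacuum flask, dark steel with a black lid: the tallest of the three, plain upright cylinder 58 mm in diameter, 145 mm tall, about 0.32 kg (varies). Origin: centre of its underside; z up its axis. It starts on one of the tray's three coasters (which one varies) and must come back to that same spot.
- ink_tin: Ink tin, bare aluminium with a pale paper band and a flat metal lid: the widest of the three, plain upright cylinder 62 mm in diameter, 120 mm tall, about 0.4 kg (varies). Origin: centre of its underside; z up its axis. Starts on one of the three coasters and must come back to that same spot.
- glue_jar: Glue jar, white plastic with a white lid: the smallest of the three, plain upright cylinder 50 mm in diameter, 100 mm tall, about 0.2 kg (varies). Origin: centre of its underside; z up its axis. Starts on one of the three coasters and must come back to that same spot.
- loupe: Stand loupe (low magnifier): a round foot 40 mm in diameter, a clear barrel 36 mm, and on top a black ring 42 mm in diameter from 24 to 40 mm height with the lens in it; 40 mm tall in all, 0.08 kg. Origin: centre of its underside; z up its axis. It starts at the back of the tray, between the two side coasters and behind the front one.
- tray: Wooden tray, fixed, 170 mm (x, away from the robot) by 220 mm (y), floor 4 mm above the bench, rim 14 mm high. Origin: centre of its underside. Three flat black coasters, 68 mm across, are centred at tray (x, y) = (35, 62), (-27, 0), (35, -62) mm; the loupe starts near (35, 0). A paper clip and an eraser under 15 mm high lie at its two front corners.
- mat: Side mat: flat green cutting mat with a thin white border line, fixed, 320 mm (its x) by 130 mm (its y), 3 mm thick, empty at the start, to the left or to the right of the tray. Origin: centre of its underside. Anywhere on it will do for the three, upright with their centres over it.
- proof: Printed proof: white sheet with grey print on a yellow board, fixed, 220 mm (its x) by 155 mm (its y), top 5 mm above the bench, on the other side of the tray from the mat. Origin: centre of its underside.
- proof_ring (a point): Centre of the black printed ring (58 mm outside diameter) on the proof, on its top surface, at proof (x, y, z) = (45, 20, 5) mm. The loupe is to stand here.
Not all that is in view belongs to the job. What is shaped like the glue_jar but turquoise is not meant.

How it is judged:
By the outcome, as a careful person would: the job done as asked, in the order asked, and still so for the second after the job is handed in, with the robot touching nothing.
It also fails if it takes over 141 s, if anything falls off the work surface, if the arm or the gripper's body presses on something with over 40 N, if the wrist force passes 120 N, or if a joint passes its speed limit or range.

## Working session

There is one attempt and no reset: what is moved stays moved. The work goes in short steps, Python scripts to look and compute and a shell command to move; the robot and the scene stay as the last step left them, time stands still between calls to the robot, and variables do not carry over. Pictures are saved under pics/ and viewed, at most 14 in all, crops included, and the job is handed in when it is done.

```bash
mkdir -p pics
python3 - <<'E'
from bench import r
import cv2,numpy as np
o=r.get_obs();print({k:np.round(v,3) for k,v in o.items()},r.grip_point_offset)
for n in("scene","top"):
    cv2.imwrite(f"pics/{n}0.png",r.grab_frame(n));print(n,r.camera_model(n))
E
```

```text
{'clock': np.float64(0.0), 'joints': array([ 1.202,  0.478,  0.022,  1.556, -0.011,  1.109, -0.083]), 'qvel': array([-0.   ,  0.   ,  0.   ,  0.001, -0.   , -0.001, -0.   ]), 'tau': array([-0.0000e+00, -5.9646e+01,  1.6080e+00, -2.8120e+01,  1.2000e-02,
        9.0000e-03, -0.0000e+00]), 'tcp_pos': array([ 0.174, -0.652,  0.23 ]), 'orientation': array([-3.113e+00, -4.080e-01,  1.000e-03]), 'contact_force': array([ 0.78 ,  0.555, -0.033]), 'moment': array([0.018, 0.003, 0.018]), 'gripper_force': np.float64(0.0), 'grip_width': np.float64(0.086)} 0.0187
scene {'fx': 460.44146076015113, 'fy': 460.44146076015113, 'cx': 315.8762872106774, 'cy': 196.48765697196646, 'distortion': array([-0.10911569,  0.        ,  0.        ,  0.        ,  0.        ]), 'R': array([[-0.86556501,  0.50071769, -0.00888895],
       [ 0.28791386,  0.48302212, -0.82691913],
       [-0.40975948, -0.71831151, -0.56225061]]), 't': array([ 0.51411618, -0.12159225,  1.2092841 ])}
top {'fx': 472.54763186327864, 'fy': 472.54763186327864, 'cx': 321.01126708798546, 'cy': 197.05795649175676, 'distortion': array([-0.0471327,  0.       ,  0.       ,  0.       ,  0.       ]), 'R': array([[ 0.00748243, -0.99993698, -0.00836904],
       [-0.99123559, -0.00631291, -0.13195511],
       [ 0.13189396,  0.00928304, -0.99122036]]), 't': array([-0.00105069,  0.56648179,  1.03125122])}
```

View pics/top0.png

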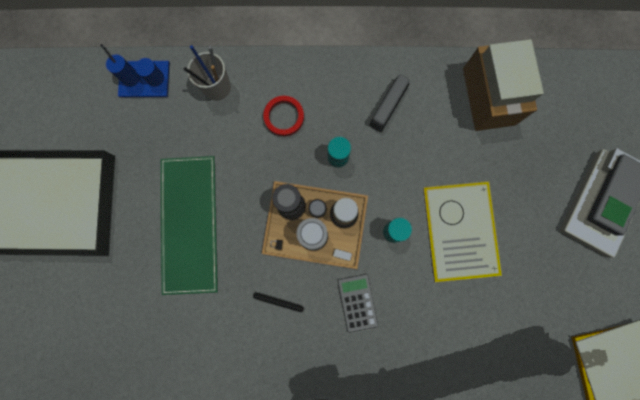

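View pics/scene0.png

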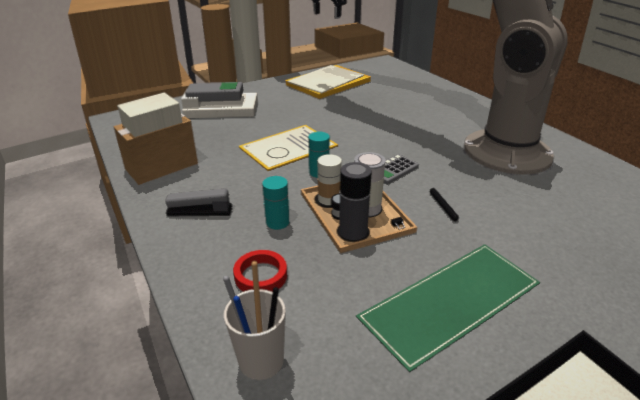

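The top view shows the tray at (316,224), with the flask (dark) at (288,200) on the left coaster. The tin (silver) is at (312,235) on the front coaster, and the jar (white) is at (346,212) on the right coaster. The loupe is at (317,208), the mat at (188,225) and the proof ring at (452,212). The turquoise lookalikes at (339,152) and (399,230) are not wanted, because the jar is white and stands in the tray.

```bash
cat > h.py <<'E'
import cv2,numpy as np
from bench import r
def ray(n,px,z,m=None):
    m=m or r.camera_model(n);K=np.array([[m['fx'],0,m['cx']],[0,m['fy'],m['cy']],[0,0,1]])
    u=cv2.undistortPoints(np.array(px,float).reshape(-1,1,2),K,np.array(m['distortion']))[:,0]
    d=np.c_[u,np.ones(len(u))]@m['R'];c=-m['R'].T@m['t']
    return c+d*((np.reshape(z,(-1,1))-c[2])/d[:,2:])
def mask(hsv,lo,hi,roi):
    k=cv2.inRange(hsv,lo,hi);z=np.zeros_like(k);x0,y0,x1,y1=roi;z[y0:y1,x0:x1]=k[y0:y1,x0:x1];return z
def big(k): return max(cv2.findContours(k,cv2.RETR_EXTERNAL,cv2.CHAIN_APPROX_NONE)[0],key=cv2.contourArea)
E
python3 - <<'E'
from h import *
im=cv2.imread("pics/top0.png");hsv=cv2.cvtColor(im,cv2.COLOR_BGR2HSV)
def rect(lo,hi,roi,z,name):
    k=cv2.morphologyEx(mask(hsv,lo,hi,roi),cv2.MORPH_CLOSE,np.ones((5,5)))
    c=big(k)[:,0]
    w=ray("top",c,z)[:,:2]
    R=cv2.minAreaRect((w*1000).astype(np.float32));print(name,np.round(R,1) if 0 else R)
rect((40,80,40),(85,255,255),(140,140,230,310),.003,"mat")
rect((5,70,60),(25,255,255),(255,170,380,280),.014,"tray")
rect((20,60,80),(40,255,255),(415,170,510,290),.005,"proof")
g=cv2.cvtColor(im,cv2.COLOR_BGR2GRAY)
k=(g[190:235,432:472]<80).astype(np.uint8)*255
c=big(k)[:,0]+[432,190];e=cv2.fitEllipse(c);print("ring",e,ray("top",[e[0]],.005))
cv2.imwrite("pics/c1.png",cv2.resize(im[170:280,250:425],None,fx=4.5,fy=4.5,interpolation=cv2.INTER_CUBIC))
E
```

```text
mat ((505.8240966796875, 312.6688537597656), (317.8349609375, 128.5460205078125), 2.9469728469848633)
tray ((506.9852600097656, 17.110366821289062), (222.05209350585938, 171.9228057861328), 81.4721908569336)
proof ((494.4876708984375, -323.6703186035156), (223.4343719482422, 159.28208923339844), 5.780860424041748)Traceback (most recent call last):
  File "<stdin>", line 13, in <module>
  File "h.py", line 10, in big
    def big(k): return max(cv2.findContours(k,cv2.RETR_EXTERNAL,cv2.CHAIN_APPROX_NONE)[0],key=cv2.contourArea)
                       ~~~^^^^^^^^^^^^^^^^^^^^^^^^^^^^^^^^^^^^^^^^^^^^^^^^^^^^^^^^^^^^^^^^^^^^^^^^^^^^^^^^^^^^
ValueError: max() iterable argument is empty
```

Run:
```python
from h import *
im=cv2.imread("pics/top0.png")
g=cv2.cvtColor(im,cv2.COLOR_BGR2GRAY)
print(g[205:220:2,438:468:2])
k=cv2.adaptiveThreshold(g,255,0,1,15,12);z=k*0;z[196:229,436:468]=k[196:229,436:468]
c=big(z)[:,0];e=cv2.fitEllipse(c);print("ring",e,ray("top",[e[0]],.005))
# predicted lid centres
m=r.camera_model("top");K=np.array([[m['fx'],0,m['cx']],[0,m['fy'],m['cy']],[0,0,1]])
yaw=np.radians(-8.53);c,s=np.cos(yaw),np.sin(yaw);T=np.array([.507,.0171])
S=4.5;big_=cv2.resize(im[170:280,250:425],None,fx=S,fy=S,interpolation=cv2.INTER_CUBIC)
for n,p,h,d in(("flask",(35,62),149,58),("tin",(-27,0),124,62),("jar",(35,-62),104,50),("loupe",(35,0),44,42)):
    w=T+np.array([[c,-s],[s,c]])@np.array(p)/1000
    a=np.linspace(0,2*np.pi,60);P=np.c_[w[0]+d/2000*np.cos(a),w[1]+d/2000*np.sin(a),np.full(60,h/1000)]
    q=cv2.projectPoints(P,cv2.Rodrigues(m['R'])[0],m['t'],K,np.array(m['distortion']))[0][:,0]
    print(n,w.round(4),q.mean(0).round(1))
    cv2.polylines(big_,[((q-[250,170]+.5)*S).astype(int)],True,(0,0,255),1)
big_=cv2.convertScaleAbs(big_,alpha=1.6)
cv2.imwrite("pics/c1.png",big_)
```

```text
[[150 134  96 141 152 151 150 153 151 153 143 102 139 150 151]
 [149  98 136 150 153 151 150 153 152 153 151 135 106 151 151]
 [145  98 148 152 153 152 155 151 152 154 153 150 100 141 152]
 [139 103 150 152 153 152 151 154 151 151 152 151 112 137 153]
 [139 103 153 153 152 150 153 151 153 152 151 151 123 125 153]
 [144  97 147 152 152 152 152 151 152 152 150 151 109 139 153]
 [149 108 133 151 153 153 151 152 152 153 150 146  95 144 153]
 [151 136  96 141 153 152 151 151 151 153 150 120 114 151 151]]
ring ((451.17547607421875, 212.33184814453125), (24.551822662353516, 25.731325149536133), 136.2928924560547) [[ 0.53691829 -0.29963424  0.005     ]]
flask [0.5508 0.0732] [285.8 197. ]
tin [0.4803 0.0211] [311.5 232.8]
jar [ 0.5324 -0.0494] [345.4 208.9]
loupe [0.5416 0.0119] [316.9 207.5]
```

View pics/c1.png

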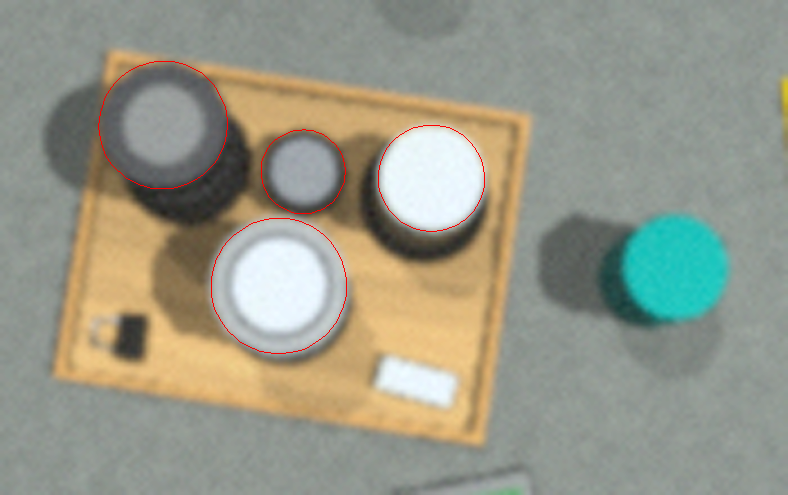

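The predicted lid outlines (red) fall on the real ones: flask at crop (163,125), tin (279,286), jar (431,178), loupe (303,170). The turquoise cylinder at crop (675,268) stands outside the tray, so it is not the one meant. The ring measured directly is within 1 mm of the value from the proof's pose. I'll go to above the flask, with the closing line along world y.

```bash
python3 -m crank '[[0.08,0.10,0,-0.04,1],[0.09,0.14,0,-0.04,1],[0.09,0.15,0,-0.04,1],[0.09,0.15,0,-0.04,1],[0.09,0.15,0,-0.04,1],[0.09,0.15,0,-0.04,1],[0.09,0.15,0,-0.04,1],[0.09,0.15,0,-0.05,1]]' 50
python3 -m crank '[[0.09,0.16,0,0,1],[0.09,0.16,0,0,1],[0.09,0.16,0,0,1],[0.09,0.16,0,0,1],[0.09,0.16,0,0,1],[0.09,0.16,0,0,1],[0.08,0.16,0,0,1],[0.08,0.16,0,0,1]]'
python3 -m crank '[[0.08,0.16,0,0,1],[0.08,0.16,0,0,1],[0.08,0.16,0,0,1],[0.08,0.16,0,0,1],[0.06,0.14,0,0,1],[0.05,0.12,0,0,1],[0.02,0.08,0,0,1],[0,0,0,0,1]]'; python3 -c "
from bench import r
o=r.get_obs();print(o['joints'].round(2),o['orientation'].round(3))"
```

```text
clock: 0.77
tcp_pos: [0.3164, -0.4224, 0.231]
orientation: [-3.141, -0.0, 0.001]
contact_force: [0.7, -0.6, -0.7]
grip_width: 0.0853
gripper_force: 0.0
clock: 1.43
tcp_pos: [0.4564, -0.1664, 0.2312]
orientation: [3.142, 0.003, -0.0]
contact_force: [0.9, -0.6, 0.0]
grip_width: 0.0858
gripper_force: 0.0
clock: 2.1
tcp_pos: [0.5465, 0.0328, 0.2311]
orientation: [-3.139, -0.012, 0.0]
contact_force: [0.0, -0.2, 0.2]
grip_width: 0.0851
gripper_force: 0.0
[ 0.13  0.29 -0.36  1.84  0.12  1.03 -1.84] [-3.139 -0.012  0.   ]
```

```bash
python3 -m crank '[[0.02,0.1,0,0,1],[0,0.1,0,0,1],[0,0,-0.1,0,1],[0,0,-0.15,0,1],[0,0,-0.15,0,1],[0,0,-0.15,0,1],[0,0,-0.08,0,1],[0,0,-0.04,0,1]]'
python3 -m crank '[[0,0,0,0,1],[0,0,0,0,1]]'
```

```text
clock: 2.77
tcp_pos: [0.5479, 0.0663, 0.0944]
orientation: [3.14, 0.001, -0.008]
contact_force: [-0.2, 0.8, 0.5]
grip_width: 0.0855
gripper_force: 0.0
clock: 2.93
tcp_pos: [0.5503, 0.0674, 0.0977]
orientation: [3.141, 0.002, 0.0]
contact_force: [-0.2, 0.1, 0.3]
grip_width: 0.0856
gripper_force: 0.0
```

```bash
python3 -m crank '[[0,0,0,0,-1],[0,0,0,0,-1],[0,0,0,0,-1],[0,0,0,0,-1],[0,0,0,0,-1],[0,0,0,0,-1],[0,0,0,0,-1],[0,0,0,0,-1]]' 50
```

```text
clock: 3.6
tcp_pos: [0.5515, 0.0687, 0.099]
orientation: [-3.141, -0.003, -0.005]
contact_force: [-0.3, 1.6, 6.3]
grip_width: 0.0573
gripper_force: 51.6
```

```bash
python3 -m crank '[[0,0,0.04,0,-1],[0,0,0.08,0,-1],[0,0,0.1,0,-1],[0,0,0.08,0,-1],[0,0,0.04,0,-1],[0.01,0.04,0,0,-1],[0.02,0.08,0,0,-1],[0.02,0.12,0,0,-1]]'
python3 -m crank '[[0.03,0.12,0,0,-1],[0.03,0.12,0,0,-1],[0.03,0.12,0,0,-1],[0.03,0.12,0,0,-1],[0.03,0.12,0,0,-1],[0.02,0.12,0,0,-1],[0.02,0.10,0,0,-1],[0.01,0.08,0,0,-1]]'
python3 -m crank '[[0,0.04,0,0,-1],[0,0,0,0,-1],[0,0,0,0,-1],[0,0,0,0,-1]]';python3 -c "
from bench import r
o=r.get_obs();print(o['joints'].round(2),o['orientation'].round(3))"
```

```text
clock: 4.27
tcp_pos: [0.5598, 0.1138, 0.1644]
orientation: [3.139, -0.004, -0.002]
contact_force: [-0.6, 0.6, -3.2]
grip_width: 0.0574
gripper_force: 53.2
clock: 4.93
tcp_pos: [0.5991, 0.2983, 0.1638]
orientation: [3.142, 0.005, -0.003]
contact_force: [0.1, 0.7, -3.1]
grip_width: 0.0576
gripper_force: 53.2
clock: 5.27
tcp_pos: [0.6002, 0.3018, 0.1649]
orientation: [3.14, -0.0, -0.001]
contact_force: [-0.3, -0.4, -2.8]
grip_width: 0.0579
gripper_force: 53.2
[-0.3   0.56 -0.37  1.6   0.23  1.02 -2.31] [ 3.14e+00 -0.00e+00 -1.00e-03]
```

```bash
python3 -m crank '[[0,0,-0.06,0,-1],[0,0,-0.1,0,-1],[0,0,-0.1,0,-1],[0,0,-0.03,0,-1],[0,0,-0.01,0,-1],[0,0,-0.01,0,-1],[0,0,0,0,-1],[0,0,0,0,-1]]'
python3 -m crank '[[0,0,-0.01,0,-1],[0,0,0,0,-1],[0,0,0,0,-1]]'
```

```text
clock: 5.93
tcp_pos: [0.6007, 0.3041, 0.1044]
orientation: [-3.141, -0.002, -0.002]
contact_force: [0.6, -0.3, -2.8]
grip_width: 0.0576
gripper_force: 53.2
clock: 6.18
tcp_pos: [0.6002, 0.3039, 0.1017]
orientation: [-3.141, -0.003, -0.001]
contact_force: [-0.1, 0.8, -2.4]
grip_width: 0.0575
gripper_force: 53.2
```

```bash
python3 -m crank '[[0,0,-0.01,0,-1],[0,0,0,0,-1],[0,0,0,0,-1]]'
python3 -m crank '[[0,0,-0.005,0,-1],[0,0,-0.005,0,-1],[0,0,0,0,-1],[0,0,0,0,-1]]'
```

```text
clock: 6.43
tcp_pos: [0.6, 0.3038, 0.0992]
orientation: [3.141, 0.003, -0.0]
contact_force: [-0.2, -0.0, -2.1]
grip_width: 0.0573
gripper_force: 53.2
clock: 6.77
tcp_pos: [0.6006, 0.304, 0.0981]
orientation: [-3.141, -0.002, -0.002]
contact_force: [-1.2, -0.1, 3.8]
grip_width: 0.0574
gripper_force: 52.2
```

```bash
python3 -m crank '[[0,0,0,0,1],[0,0,0,0,1],[0,0,0,0,1],[0,0,0,0,1],[0,0,0,0,1],[0,0,0,0,1]]'
python3 -m crank '[[0,0,0.06,0,1],[0,0,0.12,0,1],[0,0,0.12,0,1],[0,0,0.08,0,1],[0,0,0.02,0,1],[-0.02,-0.06,0,0,1],[-0.05,-0.12,0,0,1],[-0.06,-0.14,0,0,1]]'
python3 -m crank '[[-0.06,-0.14,0,0,1],[-0.06,-0.14,0,0,1],[-0.06,-0.14,0,0,1],[-0.06,-0.14,0,0,1],[-0.06,-0.14,0,0,1],[-0.06,-0.14,0,0,1],[-0.06,-0.14,0,0,1],[-0.04,-0.08,0,0,1]]'
python3 -m crank '[[-0.01,-0.03,0,0,1],[0,0,0,0,1],[0,0,0,0,1]]'
```

```text
clock: 7.27
tcp_pos: [0.6, 0.3038, 0.0972]
orientation: [3.142, 0.003, -0.0]
contact_force: [0.4, 0.4, 0.0]
grip_width: 0.0857
gripper_force: 0.0
clock: 7.93
tcp_pos: [0.5727, 0.2394, 0.1759]
orientation: [3.141, 0.006, -0.003]
contact_force: [0.2, 0.1, 0.2]
grip_width: 0.0853
gripper_force: 0.0
clock: 8.6
tcp_pos: [0.4789, 0.0233, 0.1758]
orientation: [3.139, -0.004, -0.006]
contact_force: [-0.3, 0.2, 0.1]
grip_width: 0.0855
gripper_force: 0.0
clock: 8.85
tcp_pos: [0.4799, 0.0221, 0.177]
orientation: [-3.141, -0.002, 0.001]
contact_force: [-0.0, -1.0, -0.2]
grip_width: 0.0854
gripper_force: 0.0
```

```bash
python3 -m crank '[[0,0,-0.08,0,1],[0,0,-0.12,0,1],[0,0,-0.12,0,1],[0,0,-0.1,0,1],[0,0,-0.06,0,1],[0,0,-0.02,0,1],[0,0,0,0,1],[0,0,0,0,1]]'
python3 -m crank '[[0,0,0,0,-1],[0,0,0,0,-1],[0,0,0,0,-1],[0,0,0,0,-1],[0,0,0,0,-1],[0,0,0,0,-1],[0,0,0,0,-1],[0,0,0,0,-1]]' 50
```

```text
clock: 9.52
tcp_pos: [0.4806, 0.0229, 0.0776]
orientation: [-3.141, -0.005, -0.001]
contact_force: [0.2, 0.4, -1.9]
grip_width: 0.0857
gripper_force: 0.0
clock: 10.18
tcp_pos: [0.4809, 0.022, 0.0785]
orientation: [-3.141, -0.002, -0.003]
contact_force: [-2.0, -0.6, 5.6]
grip_width: 0.0609
gripper_force: 53.4
```

```bash
python3 -m crank '[[0,0,0.04,0,-1],[0,0,0.08,0,-1],[0,0,0.1,0,-1],[0,0,0.08,0,-1],[0,0,0.03,0,-1],[0,0.04,0,0,-1],[0.01,0.08,0,0,-1],[0.01,0.12,0,0,-1]]'
python3 -m crank '[[0.01,0.14,0,0,-1],[0.01,0.14,0,0,-1],[0.01,0.14,0,0,-1],[0.01,0.14,0,0,-1],[0.01,0.14,0,0,-1],[0.01,0.14,0,0,-1],[0.01,0.13,0,0,-1],[0,0.1,0,0,-1]]'
python3 -m crank '[[0,0.06,0,0,-1],[0,0.02,0,0,-1],[0,0,-0.06,0,-1],[0,0,-0.1,0,-1],[0,0,-0.1,0,-1],[0,0,-0.05,0,-1],[0,0,0,0,-1],[0,0,0,0,-1]]'
python3 -m crank '[[0,0,-0.01,0,-1],[0,0,0,0,-1],[0,0,0,0,-1]]'
```

```text
clock: 10.85
tcp_pos: [0.4832, 0.0683, 0.1423]
orientation: [3.14, -0.004, -0.003]
contact_force: [-0.1, -0.7, -4.5]
grip_width: 0.061
gripper_force: 55.6
clock: 11.52
tcp_pos: [0.4968, 0.2868, 0.1419]
orientation: [-3.141, -0.006, 0.003]
contact_force: [0.2, 0.5, -3.6]
grip_width: 0.0612
gripper_force: 55.7
clock: 12.18
tcp_pos: [0.498, 0.2982, 0.0805]
orientation: [3.14, 0.0, -0.002]
contact_force: [-0.2, -0.5, -4.4]
grip_width: 0.0609
gripper_force: 55.9
clock: 12.43
tcp_pos: [0.4983, 0.2998, 0.0797]
orientation: [-3.141, -0.002, -0.001]
contact_force: [-0.8, 0.5, -4.6]
grip_width: 0.061
gripper_force: 55.9
```

```bash
python3 -m crank '[[0,0,-0.01,0,-1],[0,0,0,0,-1],[0,0,0,0,-1]]'
python3 -m crank '[[0,0,-0.005,0,-1],[0,0,0,0,-1],[0,0,0,0,-1]]'
```

```text
clock: 12.68
tcp_pos: [0.4981, 0.2999, 0.0774]
orientation: [-3.142, -0.003, -0.0]
contact_force: [0.0, -0.1, -3.6]
grip_width: 0.0612
gripper_force: 56.2
clock: 12.93
tcp_pos: [0.4983, 0.3, 0.0773]
orientation: [3.142, 0.003, 0.001]
contact_force: [-2.4, -1.8, 6.3]
grip_width: 0.061
gripper_force: 56.8
```

```bash
python3 -m crank '[[0,0,0,0,1],[0,0,0,0,1],[0,0,0,0,1],[0,0,0,0,1],[0,0,0,0,1],[0,0,0.04,0,1],[0,0,0.1,0,1],[0,0,0.12,0,1]]'
python3 -m crank '[[0,0,0.1,0,1],[0,0,0.04,0,1],[0,-0.06,0,0,1],[0.01,-0.12,0,0,1],[0.02,-0.15,0,0,1],[0.02,-0.15,0,0,1],[0.02,-0.15,0,0,1],[0.02,-0.15,0,0,1]]'
python3 -m crank '[[0.02,-0.15,0,0,1],[0.02,-0.15,0,0,1],[0.02,-0.15,0,0,1],[0.01,-0.15,0,0,1],[0.01,-0.15,0,0,1],[0,-0.12,0,0,1],[0,-0.07,0,0,1],[0,-0.02,0,0,1]]'
python3 -m crank '[[0,0,0,0,1],[0,0,0,0,1]]'
```

```text
clock: 13.6
tcp_pos: [0.4971, 0.2992, 0.128]
orientation: [3.14, 0.003, -0.004]
contact_force: [0.0, 0.6, 0.6]
grip_width: 0.085
gripper_force: 0.0
clock: 14.27
tcp_pos: [0.515, 0.1409, 0.1549]
orientation: [3.14, 0.002, -0.003]
contact_force: [0.4, 0.9, -0.9]
grip_width: 0.0854
gripper_force: 0.0
clock: 14.93
tcp_pos: [0.5304, -0.0527, 0.1549]
orientation: [3.14, -0.006, -0.004]
contact_force: [0.2, 0.4, -0.8]
grip_width: 0.0851
gripper_force: 0.0
clock: 15.1
tcp_pos: [0.5314, -0.0475, 0.1557]
orientation: [-3.141, -0.003, 0.002]
contact_force: [-0.9, 0.2, 0.7]
grip_width: 0.0856
gripper_force: 0.0
```

```bash
python3 -m crank '[[0,-0.01,-0.08,0,1],[0,0,-0.12,0,1],[0,0,-0.12,0,1],[0,0,-0.1,0,1],[0,0,-0.05,0,1],[0,0,0,0,1],[0,0,0,0,1]]'
python3 -m crank '[[0,0,0,0,-1],[0,0,0,0,-1],[0,0,0,0,-1],[0,0,0,0,-1],[0,0,0,0,-1],[0,0,0,0,-1],[0,0,0,0,-1],[0,0,0,0,-1]]' 45
```

```text
clock: 15.68
tcp_pos: [0.5321, -0.0491, 0.0624]
orientation: [-3.141, -0.005, 0.001]
contact_force: [0.1, -0.3, 0.7]
grip_width: 0.0857
gripper_force: 0.0
clock: 16.35
tcp_pos: [0.533, -0.0499, 0.0635]
orientation: [-3.142, -0.003, -0.003]
contact_force: [-0.4, 2.1, 6.9]
grip_width: 0.0492
gripper_force: 45.4
```

```bash
python3 -m crank '[[0,0,0.05,0,-1],[0,0,0.1,0,-1],[0,0,0.12,0,-1],[0,0,0.1,0,-1],[0,0,0.06,0,-1],[-0.02,0.05,0,0,-1],[-0.04,0.1,0,0,-1],[-0.05,0.13,0,0,-1]]'
python3 -m crank '[[-0.06,0.14,0,0,-1],[-0.06,0.14,0,0,-1],[-0.06,0.14,0,0,-1],[-0.06,0.14,0,0,-1],[-0.06,0.14,0,0,-1],[-0.06,0.14,0,0,-1],[-0.06,0.14,0,0,-1],[-0.05,0.14,0,0,-1]]'
python3 -m crank '[[-0.03,0.14,0,0,-1],[-0.02,0.12,0,0,-1],[0,0.07,0,0,-1],[0,0.03,0,0,-1],[0,0,-0.1,0,-1],[0,0,-0.13,0,-1],[0,0,-0.12,0,-1],[0,0,-0.06,0,-1]]'
python3 -m crank '[[0,0,-0.01,0,-1],[0,0,0,0,-1],[0,0,0,0,-1]]'
```

```text
clock: 17.02
tcp_pos: [0.5092, 0.005, 0.1476]
orientation: [3.141, -0.003, -0.001]
contact_force: [0.2, 0.5, -1.8]
grip_width: 0.0489
gripper_force: 46.8
clock: 17.68
tcp_pos: [0.4135, 0.2309, 0.1472]
orientation: [3.14, 0.004, -0.003]
contact_force: [0.7, -0.1, -1.5]
grip_width: 0.0494
gripper_force: 46.8
clock: 18.35
tcp_pos: [0.4042, 0.2995, 0.0632]
orientation: [3.138, 0.002, -0.006]
contact_force: [0.1, 0.3, -1.5]
grip_width: 0.0488
gripper_force: 46.9
clock: 18.6
tcp_pos: [0.4063, 0.3016, 0.0649]
orientation: [3.141, 0.002, 0.001]
contact_force: [0.5, 0.1, -1.3]
grip_width: 0.049
gripper_force: 46.7
```

```bash
python3 -m crank '[[0,0,-0.01,0,-1],[0,0,0,0,-1],[0,0,0,0,-1]]'
python3 -m crank '[[0,0,-0.006,0,-1],[0,0,0,0,-1],[0,0,0,0,-1]]'
```

```text
clock: 18.85
tcp_pos: [0.4064, 0.3018, 0.0629]
orientation: [-3.141, -0.002, -0.001]
contact_force: [0.2, -0.8, -0.8]
grip_width: 0.0497
gripper_force: 46.7
clock: 19.1
tcp_pos: [0.4065, 0.302, 0.0619]
orientation: [-3.141, -0.002, -0.002]
contact_force: [-0.3, -1.1, 6.1]
grip_width: 0.0493
gripper_force: 47.4
```

```bash
python3 -m crank '[[0,0,0,0,1],[0,0,0,0,1],[0,0,0,0,1],[0,0,0,0,1],[0,0,0,0,1],[0,0,0.06,0,1],[0,0,0.12,0,1],[0,0,0.12,0,1]]'
python3 -m crank '[[0,0,0.06,0,1],[0,0,0,0,1],[0,0,0,0,1]]'
python3 - <<'E'
from h import *
im=r.grab_frame("top");cv2.imwrite("pics/t2.png",im)
cv2.imwrite("pics/c2.png",cv2.convertScaleAbs(cv2.resize(im[130:300,150:425],None,fx=2.9,fy=2.9,interpolation=cv2.INTER_CUBIC),alpha=1.5))
E
```

```text
clock: 19.77
tcp_pos: [0.4054, 0.3015, 0.1218]
orientation: [3.141, 0.003, -0.003]
contact_force: [0.3, 0.5, 0.3]
grip_width: 0.0855
gripper_force: 0.0
clock: 20.02
tcp_pos: [0.4065, 0.3019, 0.1338]
orientation: [-3.141, -0.002, -0.002]
contact_force: [0.3, -0.3, 0.2]
grip_width: 0.0853
gripper_force: 0.0
```

View pics/c2.png

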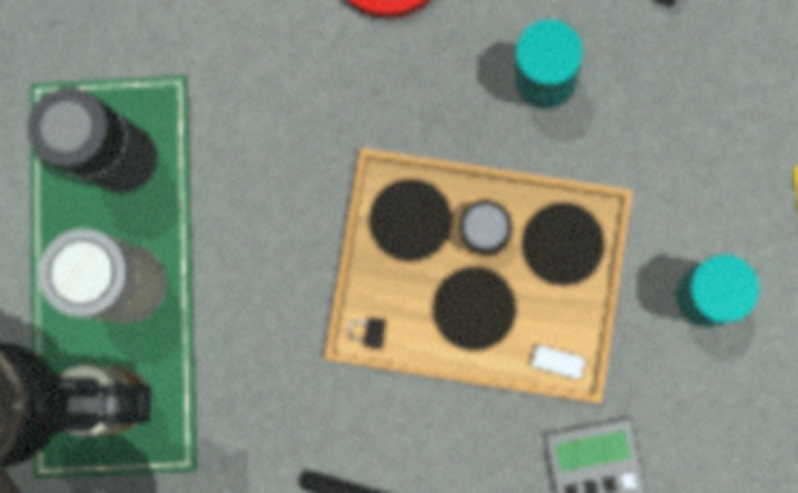

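All three stand upright on the mat, with the flask at crop (68,128), the tin at (83,270) and the jar under the gripper. The loupe is untouched at (486,226), and the three coasters are now bare, so I can measure both the coasters and the loupe directly.

Run:
```python
from h import *
im=cv2.imread("pics/t2.png");g=cv2.cvtColor(im,cv2.COLOR_BGR2GRAY)
print(im[205,290],im[208,317],im[222,300])
z=g*0;z[185:262,268:365]=((g<45)[185:262,268:365])*255
z=cv2.morphologyEx(z,cv2.MORPH_OPEN,np.ones((3,3)))
for c in cv2.findContours(z,0,cv2.CHAIN_APPROX_NONE)[0]:
    if cv2.contourArea(c)>60:
        e=cv2.fitEllipse(c);print(np.round(e[0],1),np.round(e[1],1),ray("top",[e[0]],.005).round(4),cv2.contourArea(c))
# loupe lens: grey, low saturation
hs=cv2.cvtColor(im,cv2.COLOR_BGR2HSV);z=mask(hs,(0,0,60),(180,60,200),(305,198,330,219))
c=big(z);e=cv2.fitEllipse(c);print("loupe",e,ray("top",[e[0]],.043))
```

```text
[25 30 34] [114 110 106] [ 81 119 143]
[313.  235.9] [25.8 25.9] [[0.4803 0.021  0.005 ]] 523.0
[343.6 213.6] [25.5 25.7] [[ 0.5324 -0.0496  0.005 ]] 512.5
[291.1 205.5] [25.4 26.2] [[0.5506 0.0727 0.005 ]] 520.5
loupe ((316.955322265625, 207.35606384277344), (15.275760650634766, 16.365678787231445), 101.2582778930664) [[0.5423803  0.01174923 0.043     ]]
```

```bash
python3 -m crank '[[0.02,-0.06,0,0,1],[0.05,-0.12,0,0,1],[0.07,-0.14,0,0,1],[0.07,-0.14,0,0,1],[0.07,-0.14,0,0,1],[0.07,-0.14,0,0,1],[0.07,-0.14,0,0,1],[0.07,-0.14,0,0,1]]'
python3 -m crank '[[0.07,-0.14,0,0,1],[0.06,-0.13,0,0,1],[0.04,-0.1,0,0,1],[0.02,-0.05,0,0,1],[0,-0.01,-0.08,0,1],[0,0,-0.12,0,1],[0,0,0,0,1],[0,0,0,0,1]]'
```

```text
clock: 20.73
tcp_pos: [0.5036, 0.096, 0.1317]
orientation: [3.141, 0.003, -0.004]
contact_force: [-0.2, -0.1, -0.1]
grip_width: 0.0856
gripper_force: 0.0
clock: 21.4
tcp_pos: [0.5402, 0.0126, 0.0916]
orientation: [-3.141, -0.005, 0.007]
contact_force: [0.2, 0.2, 0.4]
grip_width: 0.085
gripper_force: 0.0
```

```bash
python3 -m crank '[[0.01,0,-0.1,0,1],[0,0,-0.12,0,1],[0,0,-0.1,0,1],[0,0,-0.04,0,1],[0,0,-0.01,0,1],[0,0,0,0,1],[0,0,0,0,1]]'
python3 -m crank '[[0,0,0,0,-1],[0,0,0,0,-1],[0,0,0,0,-1],[0,0,0,0,-1],[0,0,0,0,-1],[0,0,0,0,-1],[0,0,0,0,-1],[0,0,0,0,-1]]' 30
python3 -m crank '[[0,0,0,0,-1],[0,0,0,0,-1]]'
```

```text
clock: 21.98
tcp_pos: [0.545, 0.0122, 0.0204]
orientation: [-3.141, -0.003, -0.003]
contact_force: [-0.6, 0.7, 0.3]
grip_width: 0.0854
gripper_force: 0.0
clock: 22.65
tcp_pos: [0.5444, 0.0118, 0.0199]
orientation: [3.141, 0.002, 0.001]
contact_force: [-0.8, 0.0, 5.9]
grip_width: 0.0411
gripper_force: 29.7
clock: 22.82
tcp_pos: [0.5445, 0.0117, 0.0199]
orientation: [3.141, 0.002, 0.001]
contact_force: [-1.6, -0.4, 6.0]
grip_width: 0.0406
gripper_force: 29.7
```

```bash
python3 -m crank '[[0,0,0,0,1],[0,0,0,0,1],[0,0,0,0,1],[0,0,0,0,1],[-0.01,0,-0.02,0,1],[0,0,-0.02,0,1],[0,0,0,0,1],[0,0,0,0,1]]'
python3 -m crank '[[0,0,0,0,-1],[0,0,0,0,-1],[0,0,0,0,-1],[0,0,0,0,-1],[0,0,0,0,-1],[0,0,0,0,-1],[0,0,0,0,-1],[0,0,0,0,-1]]' 30
python3 -m crank '[[0,0,0.04,0,-1],[0,0,0.08,0,-1],[0,0,0.12,0,-1],[0,0,0.15,0,-1],[0,0,0.15,0,-1],[0,0,0.12,0,-1],[0,0,0.04,0,-1],[0,0,0,0,-1]]'
```

```text
clock: 23.48
tcp_pos: [0.5416, 0.0118, 0.0106]
orientation: [3.141, 0.003, -0.002]
contact_force: [-0.3, -0.8, -0.4]
grip_width: 0.0855
gripper_force: 0.0
clock: 24.15
tcp_pos: [0.5422, 0.0117, 0.0114]
orientation: [3.141, 0.002, 0.0]
contact_force: [-0.7, -0.3, 5.8]
grip_width: 0.0413
gripper_force: 30.2
clock: 24.82
tcp_pos: [0.5435, 0.0119, 0.1534]
orientation: [-3.141, -0.002, -0.007]
contact_force: [1.5, 0.7, -1.9]
grip_width: 0.0413
gripper_force: 30.5
```

```bash
python3 -m crank '[[0,-0.05,0,0,-1],[0,-0.1,0,0,-1],[0,-0.13,0,0,-1],[-0.01,-0.14,0,0,-1],[-0.01,-0.14,0,0,-1],[-0.01,-0.14,0,0,-1],[0,-0.14,0,0,-1],[0,-0.14,0,0,-1]]'
python3 -m crank '[[0,-0.14,0,0,-1],[0,-0.14,0,0,-1],[0,-0.12,0,0,-1],[0,-0.1,0,0,-1],[0,-0.06,0,0,-1],[0,-0.02,0,0,-1],[0,0,0,0,-1],[0,0,0,0,-1]]'
```

```text
clock: 25.48
tcp_pos: [0.534, -0.1862, 0.1487]
orientation: [-3.141, -0.002, 0.006]
contact_force: [-1.1, 0.2, -0.1]
grip_width: 0.0412
gripper_force: 30.5
clock: 26.15
tcp_pos: [0.5359, -0.2987, 0.1503]
orientation: [-3.14, -0.004, 0.002]
contact_force: [-0.4, 0.4, -0.1]
grip_width: 0.0413
gripper_force: 30.5
```

```bash
python3 -m crank '[[0.005,-0.004,-0.06,0,-1],[0,0,-0.12,0,-1],[0,0,-0.14,0,-1],[0,0,-0.14,0,-1],[0,0,-0.1,0,-1],[0,0,-0.06,0,-1],[0,0,-0.02,0,-1],[0,0,0,0,-1]]'
python3 -m crank '[[0,0,0,0,-1],[0,0,0,0,-1]]'
```

```text
clock: 26.82
tcp_pos: [0.5369, -0.2999, 0.0222]
orientation: [-3.141, -0.005, 0.002]
contact_force: [0.3, -0.8, -0.0]
grip_width: 0.0411
gripper_force: 30.5
clock: 26.98
tcp_pos: [0.5382, -0.3013, 0.0246]
orientation: [3.14, 0.003, 0.004]
contact_force: [0.8, -0.7, -0.4]
grip_width: 0.0409
gripper_force: 30.5
```

```bash
python3 -m crank '[[-0.005,0.008,-0.025,0,-1],[0,0,-0.02,0,-1],[0,0,0,0,-1],[0,0,0,0,-1],[0,0,0,0,-1]]'
python3 -m crank '[[0,0,-0.008,0,-1],[0,0,0,0,-1],[0,0,0,0,-1]]'
```

```text
clock: 27.4
tcp_pos: [0.536, -0.2995, 0.0142]
orientation: [3.142, 0.002, 0.0]
contact_force: [0.7, -0.0, -0.4]
grip_width: 0.0411
gripper_force: 30.5
clock: 27.65
tcp_pos: [0.5361, -0.2994, 0.0125]
orientation: [3.142, 0.002, 0.0]
contact_force: [-0.2, -0.2, -0.6]
grip_width: 0.041
gripper_force: 30.5
```

```bash
python3 -m crank '[[0.004,0,-0.005,0,-1],[0,0,0,0,-1],[0,0,0,0,-1]]'
python3 -m crank '[[0,0,-0.005,0,-1],[0,0,0,0,-1],[0,0,0,0,-1]]'
```

```text
clock: 27.9
tcp_pos: [0.5362, -0.2994, 0.0124]
orientation: [3.141, 0.002, -0.002]
contact_force: [-4.9, 2.1, 10.1]
grip_width: 0.0411
gripper_force: 31.2
clock: 28.15
tcp_pos: [0.5362, -0.2995, 0.0123]
orientation: [3.141, 0.002, -0.002]
contact_force: [-8.4, 3.7, 17.9]
grip_width: 0.0413
gripper_force: 31.8
```

```bash
python3 -m crank '[[0,0,0.007,0,-1],[0,0,0,0,1],[0,0,0,0,1],[0,0,0,0,1],[0,0,0,0,1],[0,0,0,0,1],[0,0,0.03,0,1],[0,0,0.06,0,1]]'
python3 -m crank '[[0,0,0.12,0,1],[0,0,0.15,0,1],[0,0,0.15,0,1],[0,0,0.12,0,1],[0,0,0.05,0,1],[0,0.06,0,0,1],[0,0.12,0,0,1],[0,0.15,0,0,1]]'
python3 -m crank '[[-0.03,0.15,0,0,1],[-0.04,0.15,0,0,1],[-0.04,0.15,0,0,1],[-0.04,0.15,0,0,1],[-0.04,0.15,0,0,1],[-0.04,0.15,0,0,1],[-0.04,0.15,0,0,1],[-0.04,0.15,0,0,1]]'
python3 -m crank '[[-0.05,0.15,0,0,1],[-0.05,0.15,0,0,1],[-0.05,0.15,0,0,1],[-0.05,0.15,0,0,1],[-0.04,0.15,0,0,1],[-0.04,0.15,0,0,1],[-0.03,0.15,0,0,1],[0,0,0,0,1]]'
python3 - <<'E'
from h import *
im=r.grab_frame("top");cv2.imwrite("pics/t3.png",im)
cv2.imwrite("pics/c3.png",cv2.convertScaleAbs(cv2.resize(im[170:300,410:520],None,fx=4.5,fy=4.5,interpolation=cv2.INTER_CUBIC),alpha=1.3))
E
```

```text
clock: 28.82
tcp_pos: [0.5358, -0.2988, 0.0291]
orientation: [-3.14, -0.003, 0.004]
contact_force: [-0.2, 0.1, 0.6]
grip_width: 0.0856
gripper_force: 0.0
clock: 29.48
tcp_pos: [0.5356, -0.2338, 0.1469]
orientation: [3.141, -0.003, -0.002]
contact_force: [1.4, 1.5, 0.1]
grip_width: 0.0854
gripper_force: 0.0
clock: 30.15
tcp_pos: [0.4727, 0.0086, 0.1467]
orientation: [-3.142, -0.004, 0.004]
contact_force: [0.3, 0.5, -0.1]
grip_width: 0.0852
gripper_force: 0.0
clock: 30.82
tcp_pos: [0.4097, 0.2232, 0.1475]
orientation: [-3.138, -0.016, 0.002]
contact_force: [-0.3, -0.3, 0.0]
grip_width: 0.0849
gripper_force: 0.0
```

View pics/c3.png

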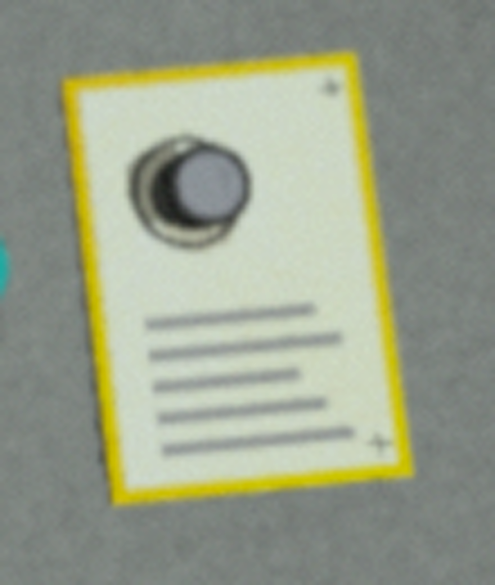

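Run:
```python
from h import *
im=cv2.imread("pics/t3.png");hs=cv2.cvtColor(im,cv2.COLOR_BGR2HSV)
g=hs[...,2];print(g[211,436:470],hs[211,457])
z=g*0;z[200:224,446:468]=(((g>75)&(g<118))[200:224,446:468])*255
z=cv2.morphologyEx(z,cv2.MORPH_OPEN,np.ones((5,5)));e=cv2.fitEllipse(big(z));print(e,ray("top",[e[0]],.044))
```

```text
[166 156 125  76  69  93  93  72  46  38  32  30  45  76 105 114 116 113
 117 115 118 118 116 112 112 117 115 103  79 108 152 164 164 165] [109  17 118]
((459.18450927734375, 210.59805297851562), (7.8943047523498535, 14.201456069946289), 12.433685302734375) [[ 0.53695085 -0.30735153  0.044     ]]
```

Run:
```python
from h import *
im=cv2.imread("pics/t3.png");g=cv2.cvtColor(im,cv2.COLOR_BGR2HSV)[...,2]
z=g*0;z[200:224,446:468]=(((g>75)&(g<125))[200:224,446:468])*255
z=cv2.morphologyEx(z,cv2.MORPH_OPEN,cv2.getStructuringElement(2,(9,9)));e=cv2.fitEllipse(big(z));print(e,ray("top",[e[0]],.044))
```

```text
((456.74847412109375, 210.53277587890625), (13.907086372375488, 14.38929271697998), 12.285848617553711) [[ 0.53706608 -0.30186136  0.044     ]]
```

The loupe stands upright within about 2 mm of the ring's centre, so I'll fetch the jar next.

```bash
python3 -m crank '[[0,0.12,0,0,1],[0,0.12,0,0,1],[0,0.1,0,0,1],[0,0.05,0,0,1],[0,0,0,0,1],[0,0,0,0,1]]'
```

```text
clock: 31.37
tcp_pos: [0.4123, 0.2934, 0.1471]
orientation: [3.14, 0.003, -0.002]
contact_force: [0.2, -0.6, 0.4]
grip_width: 0.0852
gripper_force: 0.0
```

```bash
python3 -m crank '[[-0.03,0.04,-0.06,0,1],[0,0,-0.1,0,1],[0,0,-0.12,0,1],[0,0,-0.1,0,1],[0,0,-0.04,0,1],[0,0,0,0,1],[0,0,0,0,1]]'
python3 -m crank '[[0,0,0,0,-1],[0,0,0,0,-1],[0,0,0,0,-1],[0,0,0,0,-1],[0,0,0,0,-1],[0,0,0,0,-1],[0,0,0,0,-1],[0,0,0,0,-1]]' 45
python3 -m crank '[[0,0,0.05,0,-1],[0,0,0.1,0,-1],[0,0,0.1,0,-1],[0,0,0.06,0,-1],[0,0,0,0,-1],[0,0,0,0,-1]]'
```

```text
clock: 31.95
tcp_pos: [0.407, 0.3016, 0.0641]
orientation: [3.141, 0.001, -0.001]
contact_force: [0.3, 0.3, 0.7]
grip_width: 0.0853
gripper_force: 0.0
clock: 32.62
tcp_pos: [0.4076, 0.3029, 0.0651]
orientation: [-3.141, -0.002, -0.003]
contact_force: [0.0, -1.9, 6.3]
grip_width: 0.0491
gripper_force: 45.6
clock: 33.12
tcp_pos: [0.4072, 0.3027, 0.1265]
orientation: [-3.141, -0.002, -0.002]
contact_force: [0.2, -0.1, -2.5]
grip_width: 0.0492
gripper_force: 46.9
```

```bash
python3 -m crank '[[0.02,-0.05,0,0,-1],[0.03,-0.09,0,0,-1],[0.04,-0.12,0,0,-1],[0.05,-0.14,0,0,-1],[0.05,-0.14,0,0,-1],[0.05,-0.14,0,0,-1],[0.05,-0.14,0,0,-1],[0.05,-0.14,0,0,-1]]'
python3 -m crank '[[0.05,-0.14,0,0,-1],[0.05,-0.14,0,0,-1],[0.05,-0.14,0,0,-1],[0.05,-0.13,0,0,-1],[0.04,-0.11,0,0,-1],[0.03,-0.08,0,0,-1],[0.02,-0.03,0,0,-1],[0,0,0,0,-1]]'
python3 -m crank '[[0,0,-0.05,0,-1],[0,0,-0.08,0,-1],[0,0,-0.05,0,-1],[0,0,0,0,-1],[0,0,0,0,-1]]'
```

```text
clock: 33.78
tcp_pos: [0.4742, 0.1079, 0.1246]
orientation: [3.141, 0.002, -0.004]
contact_force: [0.5, 0.3, -2.1]
grip_width: 0.0489
gripper_force: 47.0
clock: 34.45
tcp_pos: [0.5326, -0.0458, 0.1247]
orientation: [3.141, -0.003, -0.003]
contact_force: [0.5, 0.0, -1.6]
grip_width: 0.0488
gripper_force: 47.0
clock: 34.87
tcp_pos: [0.5318, -0.0422, 0.089]
orientation: [-3.141, -0.006, 0.004]
contact_force: [-0.5, 0.3, -1.8]
grip_width: 0.0491
gripper_force: 47.0
```

```bash
python3 -m crank '[[0.01,-0.036,-0.05,0,-1],[0,0,-0.03,0,-1],[0,0,0,0,-1],[0,0,0,0,-1],[0,0,0,0,-1]]'
```

```text
clock: 35.28
tcp_pos: [0.535, -0.0505, 0.0741]
orientation: [-3.142, -0.002, -0.0]
contact_force: [0.2, 0.6, -2.5]
grip_width: 0.0492
gripper_force: 47.0
```

```bash
python3 -m crank '[[-0.004,0.004,-0.03,0,-1],[0,0,0,0,-1],[0,0,0,0,-1],[0,0,0,0,-1]]'
python3 -m crank '[[0,0,-0.005,0,-1],[0,0,0,0,-1],[0,0,0,0,-1]]'
```

```text
clock: 35.62
tcp_pos: [0.534, -0.0497, 0.0679]
orientation: [3.142, 0.003, -0.0]
contact_force: [0.7, -0.4, -1.3]
grip_width: 0.0492
gripper_force: 47.0
clock: 35.87
tcp_pos: [0.5341, -0.0498, 0.0669]
orientation: [3.142, 0.002, 0.0]
contact_force: [-1.0, -0.1, -1.6]
grip_width: 0.0489
gripper_force: 47.0
```

```bash
python3 -m crank '[[0,0,-0.005,0,-1],[0,0,0,0,-1],[0,0,0,0,-1]]'
```

```text
clock: 36.12
tcp_pos: [0.5343, -0.0498, 0.0661]
orientation: [3.141, 0.002, 0.001]
contact_force: [-0.5, 0.1, 1.4]
grip_width: 0.0489
gripper_force: 47.1
```

```bash
python3 -m crank '[[0,0,0,0,1],[0,0,0,0,1],[0,0,0,0,1],[0,0,0,0,1],[0,0,0,0,1],[0,0,0.04,0,1],[0,0,0.1,0,1],[0,0,0.12,0,1]]'
python3 -m crank '[[0,0,0.1,0,1],[0,0,0.06,0,1],[0,0.06,0,0,1],[-0.01,0.12,0,0,1],[-0.02,0.15,0,0,1],[-0.02,0.15,0,0,1],[-0.02,0.15,0,0,1],[-0.02,0.15,0,0,1]]'
python3 -m crank '[[-0.02,0.15,0,0,1],[-0.02,0.15,0,0,1],[-0.02,0.15,0,0,1],[-0.01,0.15,0,0,1],[-0.01,0.14,0,0,1],[-0.01,0.12,0,0,1],[0,0.08,0,0,1],[0,0.04,0,0,1]]'
python3 -m crank '[[0,0,0,0,1],[0,0,0,0,1]]'
```

```text
clock: 36.78
tcp_pos: [0.5329, -0.0497, 0.1178]
orientation: [-3.141, -0.003, 0.005]
contact_force: [0.3, 0.4, 0.5]
grip_width: 0.0856
gripper_force: 0.0
clock: 37.45
tcp_pos: [0.5148, 0.1082, 0.149]
orientation: [3.142, 0.003, -0.002]
contact_force: [0.2, -0.7, -0.1]
grip_width: 0.0854
gripper_force: 0.0
clock: 38.12
tcp_pos: [0.4961, 0.3058, 0.149]
orientation: [-3.14, -0.009, 0.003]
contact_force: [0.9, 0.2, 0.3]
grip_width: 0.0854
gripper_force: 0.0
clock: 38.28
tcp_pos: [0.4976, 0.3017, 0.1491]
orientation: [3.14, 0.003, -0.002]
contact_force: [0.2, -0.6, -0.3]
grip_width: 0.0855
gripper_force: 0.0
```

```bash
python3 -m crank '[[0.003,-0.008,-0.08,0,1],[0,0,-0.12,0,1],[0,0,-0.1,0,1],[0,0,-0.05,0,1],[0,0,0,0,1],[0,0,0,0,1]]'
python3 -m crank '[[0,0,0,0,-1],[0,0,0,0,-1],[0,0,0,0,-1],[0,0,0,0,-1],[0,0,0,0,-1],[0,0,0,0,-1],[0,0,0,0,-1],[0,0,0,0,-1]]' 50
python3 -m crank '[[0,0,0.05,0,-1],[0,0,0.1,0,-1],[0,0,0.1,0,-1],[0,0,0.05,0,-1],[0,0,0,0,-1],[0,0,0,0,-1]]'
```

```text
clock: 38.78
tcp_pos: [0.4988, 0.2996, 0.0799]
orientation: [3.141, 0.001, -0.001]
contact_force: [-0.1, 0.2, 0.1]
grip_width: 0.0853
gripper_force: 0.0
clock: 39.45
tcp_pos: [0.4996, 0.3009, 0.0815]
orientation: [-3.141, -0.002, -0.003]
contact_force: [-1.7, -1.5, 6.0]
grip_width: 0.061
gripper_force: 53.9
clock: 39.95
tcp_pos: [0.4987, 0.3005, 0.1401]
orientation: [-3.141, -0.002, -0.001]
contact_force: [-0.3, -0.6, -4.5]
grip_width: 0.0612
gripper_force: 55.6
```

```bash
python3 -m crank '[[0,-0.05,0,0,-1],[-0.01,-0.09,0,0,-1],[-0.01,-0.12,0,0,-1],[-0.01,-0.14,0,0,-1],[-0.01,-0.14,0,0,-1],[-0.01,-0.14,0,0,-1],[-0.01,-0.14,0,0,-1],[-0.01,-0.14,0,0,-1]]'
python3 -m crank '[[-0.01,-0.14,0,0,-1],[-0.005,-0.12,0,0,-1],[0,-0.09,0,0,-1],[0,-0.06,0,0,-1],[0,-0.03,0,0,-1],[0,0,0,0,-1],[0,0,0,0,-1],[0,0,0,0,-1]]'
```

```text
clock: 40.62
tcp_pos: [0.4832, 0.1061, 0.1386]
orientation: [3.141, 0.002, -0.004]
contact_force: [0.4, -0.8, -4.1]
grip_width: 0.0613
gripper_force: 55.8
clock: 41.28
tcp_pos: [0.4814, 0.0217, 0.1397]
orientation: [-3.141, -0.005, 0.001]
contact_force: [-0.2, -0.0, -4.1]
grip_width: 0.061
gripper_force: 55.8
```

```bash
python3 -m crank '[[0,0,-0.06,0,-1],[0,0,-0.1,0,-1],[0,0,-0.07,0,-1],[0,0,-0.03,0,-1],[0,0,0,0,-1],[0,0,0,0,-1],[0,0,0,0,-1]]'
```

```text
clock: 41.87
tcp_pos: [0.4824, 0.0212, 0.0887]
orientation: [-3.141, -0.004, -0.002]
contact_force: [0.7, -0.5, -4.2]
grip_width: 0.0611
gripper_force: 55.8
```

```bash
python3 -m crank '[[-0.003,0,-0.02,0,-1],[0,0,0,0,-1],[0,0,0,0,-1]]'
python3 -m crank '[[0,0,-0.006,0,-1],[0,0,0,0,-1],[0,0,0,0,-1]]'
```

```text
clock: 42.12
tcp_pos: [0.4811, 0.0206, 0.0841]
orientation: [3.141, 0.002, 0.0]
contact_force: [0.4, 0.4, -3.8]
grip_width: 0.0609
gripper_force: 55.8
clock: 42.37
tcp_pos: [0.4811, 0.0206, 0.0828]
orientation: [3.142, 0.002, 0.0]
contact_force: [0.3, -0.4, -4.1]
grip_width: 0.0612
gripper_force: 55.8
```

```bash
python3 -m crank '[[0,0,-0.005,0,-1],[0,0,0,0,-1],[0,0,0,0,-1]]'
```

```text
clock: 42.62
tcp_pos: [0.4814, 0.0206, 0.0825]
orientation: [3.141, 0.002, 0.001]
contact_force: [-2.8, -0.8, 5.8]
grip_width: 0.0606
gripper_force: 56.8
```

```bash
python3 -m crank '[[0,0,0,0,1],[0,0,0,0,1],[0,0,0,0,1],[0,0,0,0,1],[0,0,0,0,1],[0,0,0.04,0,1],[0,0,0.1,0,1],[0,0,0.12,0,1]]'
python3 -m crank '[[0,0,0.12,0,1],[0,0,0.07,0,1],[0,0,0.02,0,1],[0.03,0.07,0,0,1],[0.05,0.12,0,0,1],[0.06,0.14,0,0,1],[0.06,0.14,0,0,1],[0.06,0.14,0,0,1]]'
python3 -m crank '[[0.06,0.14,0,0,1],[0.06,0.14,0,0,1],[0.06,0.14,0,0,1],[0.05,0.13,0,0,1],[0.05,0.12,0,0,1],[0.03,0.08,0,0,1],[0.015,0.04,0,0,1],[0.005,0.015,0,0,1]]'
python3 -m crank '[[0,0,0,0,1],[0,0,0,0,1]]'
```

```text
clock: 43.28
tcp_pos: [0.4799, 0.0206, 0.1336]
orientation: [-3.141, -0.003, 0.005]
contact_force: [0.5, 0.6, 0.1]
grip_width: 0.0854
gripper_force: 0.0
clock: 43.95
tcp_pos: [0.5331, 0.1435, 0.1752]
orientation: [3.141, 0.002, -0.001]
contact_force: [0.1, 0.7, -0.3]
grip_width: 0.0853
gripper_force: 0.0
clock: 44.62
tcp_pos: [0.5985, 0.3051, 0.1748]
orientation: [-3.141, -0.005, 0.002]
contact_force: [-0.6, 0.1, -0.1]
grip_width: 0.0855
gripper_force: 0.0
clock: 44.78
tcp_pos: [0.5989, 0.3021, 0.1753]
orientation: [3.14, 0.001, -0.001]
contact_force: [0.6, -0.3, -0.7]
grip_width: 0.0855
gripper_force: 0.0
```

```bash
python3 -m crank '[[0.005,0.008,-0.08,0,1],[0,0,-0.12,0,1],[0,0,-0.1,0,1],[0,0,-0.06,0,1],[0,0,0,0,1],[0,0,0,0,1]]'
python3 -m crank '[[0,0,0,0,-1],[0,0,0,0,-1],[0,0,0,0,-1],[0,0,0,0,-1],[0,0,0,0,-1],[0,0,0,0,-1],[0,0,0,0,-1],[0,0,0,0,-1]]' 50
python3 -m crank '[[0,0,0.05,0,-1],[0,0,0.1,0,-1],[0,0,0.1,0,-1],[0,0,0.05,0,-1],[0,0,0,0,-1],[0,0,0,0,-1]]'
```

```text
clock: 45.28
tcp_pos: [0.6, 0.3042, 0.1037]
orientation: [3.141, 0.001, -0.001]
contact_force: [0.5, -0.8, -0.3]
grip_width: 0.0853
gripper_force: 0.0
clock: 45.95
tcp_pos: [0.601, 0.3062, 0.1056]
orientation: [-3.14, -0.003, -0.004]
contact_force: [-0.5, 0.4, 6.5]
grip_width: 0.0574
gripper_force: 52.5
clock: 46.45
tcp_pos: [0.6, 0.305, 0.1638]
orientation: [3.141, 0.002, 0.001]
contact_force: [0.5, 0.5, -3.0]
grip_width: 0.0572
gripper_force: 53.7
```

```bash
python3 -m crank '[[-0.01,-0.05,0,0,-1],[-0.02,-0.09,0,0,-1],[-0.02,-0.12,0,0,-1],[-0.03,-0.13,0,0,-1],[-0.03,-0.13,0,0,-1],[-0.03,-0.13,0,0,-1],[-0.03,-0.13,0,0,-1],[-0.03,-0.12,0,0,-1]]'
python3 -m crank '[[-0.02,-0.1,0,0,-1],[-0.01,-0.08,0,0,-1],[-0.01,-0.05,0,0,-1],[0,-0.03,0,0,-1],[0,0,0,0,-1],[0,0,0,0,-1],[0,0,0,0,-1]]'
```

```text
clock: 47.12
tcp_pos: [0.5584, 0.1222, 0.1621]
orientation: [3.14, 0.001, -0.004]
contact_force: [0.8, 0.4, -3.0]
grip_width: 0.0567
gripper_force: 53.8
clock: 47.7
tcp_pos: [0.5521, 0.0747, 0.1636]
orientation: [-3.141, -0.005, -0.0]
contact_force: [0.3, 0.7, -2.1]
grip_width: 0.0572
gripper_force: 53.8
```

```bash
python3 -m crank '[[0,-0.008,-0.06,0,-1],[0,0,-0.1,0,-1],[0,0,-0.07,0,-1],[0,0,-0.03,0,-1],[0,0,0,0,-1],[0,0,0,0,-1],[0,0,0,0,-1]]'
```

```text
clock: 48.28
tcp_pos: [0.5527, 0.0722, 0.1123]
orientation: [-3.141, -0.003, -0.002]
contact_force: [-0.1, 0.7, -1.5]
grip_width: 0.057
gripper_force: 53.9
```

```bash
python3 -m crank '[[-0.003,0.003,-0.02,0,-1],[0,0,0,0,-1],[0,0,0,0,-1]]'
python3 -m crank '[[0,0,-0.006,0,-1],[0,0,0,0,-1],[0,0,0,0,-1]]'
```

```text
clock: 48.53
tcp_pos: [0.5515, 0.0723, 0.1079]
orientation: [-3.142, -0.003, -0.001]
contact_force: [-0.0, 0.0, -2.4]
grip_width: 0.0573
gripper_force: 53.9
clock: 48.78
tcp_pos: [0.5516, 0.0722, 0.1067]
orientation: [-3.142, -0.002, -0.001]
contact_force: [0.5, 0.4, -3.3]
grip_width: 0.0567
gripper_force: 53.9
```

```bash
python3 -m crank '[[0,0,-0.005,0,-1],[0,0,0,0,-1],[0,0,0,0,-1]]'
```

```text
clock: 49.03
tcp_pos: [0.5521, 0.0724, 0.1065]
orientation: [3.141, 0.002, 0.002]
contact_force: [-1.7, 1.0, 5.3]
grip_width: 0.057
gripper_force: 54.1
```

Contact with the coaster, so I'll release, rise, move clear toward the mat side, and take a check picture.

```bash
python3 -m crank '[[0,0,0,0,1],[0,0,0,0,1],[0,0,0,0,1],[0,0,0,0,1],[0,0,0,0,1],[0,0,0.04,0,1],[0,0,0.1,0,1],[0,0,0.12,0,1]]'
python3 -m crank '[[0,0,0.12,0,1],[0,0,0.1,0,1],[0,0,0.02,0,1],[0,0.07,0,0,1],[0,0.12,0,0,1],[0,0.14,0,0,1],[0,0.14,0,0,1],[0,0.14,0,0,1]]'
python3 -m crank '[[0,0.14,0,0,1],[0,0.14,0,0,1],[0,0.14,0,0,1],[0,0.12,0,0,1],[0,0.08,0,0,1],[0,0.04,0,0,1],[0,0,0,0,1],[0,0,0,0,1]]'
python3 - <<'E'
from h import *
im=r.grab_frame("top");cv2.imwrite("pics/t4.png",im)
m=r.camera_model("top");K=np.array([[m['fx'],0,m['cx']],[0,m['fy'],m['cy']],[0,0,1]])
S=3;b=cv2.convertScaleAbs(cv2.resize(im[150:300,250:510],None,fx=S,fy=S,interpolation=cv2.INTER_CUBIC),alpha=1.5)
a=np.linspace(0,2*np.pi,60)
for x,y,h,d in((.5506,.0727,.150,.058),(.4803,.021,.125,.062),(.5324,-.0496,.105,.05),(.5369,-.2995,.045,.042)):
    P=np.c_[x+d/2*np.cos(a),y+d/2*np.sin(a),np.full(60,h)]
    q=cv2.projectPoints(P,cv2.Rodrigues(m['R'])[0],m['t'],K,np.array(m['distortion']))[0][:,0]
    cv2.polylines(b,[((q-[250,150]+.5)*S).astype(int)],True,(0,0,255),1)
cv2.imwrite("pics/c4.png",b)
E
```

```text
clock: 49.7
tcp_pos: [0.5503, 0.072, 0.1572]
orientation: [3.141, 0.003, -0.005]
contact_force: [0.2, -0.6, 0.4]
grip_width: 0.0855
gripper_force: 0.0
clock: 50.37
tcp_pos: [0.5511, 0.1951, 0.2053]
orientation: [3.141, 0.002, -0.001]
contact_force: [0.7, -0.1, -1.2]
grip_width: 0.0855
gripper_force: 0.0
clock: 51.03
tcp_pos: [0.5514, 0.3254, 0.2051]
orientation: [3.141, 0.002, -0.001]
contact_force: [-0.2, -0.2, 0.1]
grip_width: 0.0856
gripper_force: 0.0
```

View pics/c4.png

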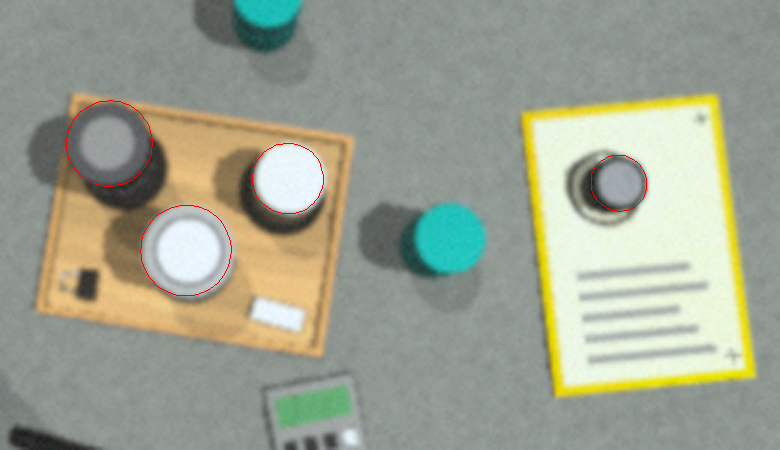

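The lids of the flask (109,143), tin (187,250), jar (288,178) and loupe (619,183) all match the outlines predicted for their target spots, and all four stand upright. I'm handing the job in.

```bash
python3 -c "
from bench import r
print(r.hand_in())"
```

```text
the job is handed in; nothing more can be done
None
```

The job is handed in: the loupe stands within about 2 mm of the ring's centre, and the flask, tin and jar are back upright on their own coasters, at about 51 s of the 141 s allowed.

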